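# Puncture an empty spray can and hold the lever down

### The arm

A 6-joint arm with a two-finger parallel gripper is mounted at the origin on the work surface. World frame = base frame: x ahead of the robot, y to its left, z up, the work surface at z = 0. Lengths are in m, angles in rad, forces in N, time in s.
With the tool pointing down it reaches from about 0.35 to 0.775 m from the base axis. Payload 7.3 kg.
Tool frame: the origin (TCP) lies on the centre line of the jaws, within the pads' length; the fingertips stand 19 mm ahead of it and the grasp point (between the pads) is the TCP (manip.nose_length is the distance from the TCP to the fingertips, in m); z points along the fingers, y is the line along which they close (so a half turn about z gives the same grasp; the last joint's range is limited). The gripper opens to 92 mm and grips with 3 to 60 N. Pads are 19 mm wide; open, the fingers measure 130 mm over their backs; the gripper's body (75 mm by 190 mm) begins 47 mm behind the grasp point.
Start: joints at [1.156, 0.342, 1.524, -0, 1.275, -0.146], TCP at [0.139, 0.506, 0.246] pointing down, gripper open.
Joint ranges: [-2.53, 2.53], [-0.77, 2.02], [0.04, 2.7], [-1, 4.14], [0.28, 2.66], [-3.11, 3.11]. Speed limits (rad/s): [2.57, 2.57, 3.14, 3.14, 3.14, 3.14].

### API

Orientations are given as [roll, pitch, yaw] about the fixed x, y, z axes, in that order (R = Rz(yaw) Ry(pitch) Rx(roll)).
In Python, from rig import monitor, optics, job, manip gives the robot as it stands.
- The arm moves only by the shell command python3 -m inch 'ROWS'. ROWS is JSON, one flat list of numbers, 5 for each row, row after row: the finger opening in mm, from 0 to 91.8, then the shift along the tool's x, y, z in mm, then the turn about the tool's z in rad. In form: [grip, x, y, z, twist, grip, x, y, z, twist, ...]. A call has 1 to 8 rows; each row is the pose to reach, as a shift and turn from the pose commanded when the call began, along the tool's axes at that moment; what a row does not reach only later rows make up. A row lasts 1/8 s, in which the tool goes at most 62.5 mm and 10.7 degrees, less where a joint would pass 70% of its speed; a pose out of reach is approached as far as the arm can. A call with a gripper value outside its range is refused whole. The fingers move at their own pace and stop on an object; the grip force is fixed at half the most. Time passes only in rows, so rows that repeat a pose let the fingers close. It gives the time, the measured TCP pose, the force, the opening and the grip force at its end, in the units of the state.
- monitor.observe(): the state, without advancing time (a new reading comes with each control period).
- optics.get_image(name): name is "scene" or "top" or "wrist"; returns a dict with "image" (400x640x3 uint8, red, green, blue), "mtx" (3x3 intrinsics, pixels), "extrinsics" (4x4, takes a point from camera to world coordinates). Camera axes: x right, y down, z forward; pixel columns grow to the right and rows downward; lengths in m; the calibration is good to about 2 mm. A picture is of the moment at which its call begins. There is no depth.
- job.sign_off(): hands the job in; it is judged then, once.
The state is a dict: "clock": time; "joint_positions": joint angles; "dq": joint speeds; "tau": joint torques, N m; "position": TCP position; "tool_rot": TCP orientation; "force": force on the tool from outside, world axes, zero at the start; "moment": the same for the moment, N m; "gripper_width": finger opening in m; "finger_force": force on a finger pad.
Only numpy, scipy, OpenCV 4.12 (cv2) and the standard library are available. Lean on these libraries where they do the work, as an engineer would, in place of code of your own. Each camera call takes 0.05 s, during which the arm holds its last target. There are 200 camera calls.

### The job

Take the slim empty spray can from the drip tray and put it, nose down as it stands, into the sleeve of the can puncturer; press it down through the snug rubber seal until it is fully home. Only then push the puncturer's spring-loaded lever right down to its stop and keep it held there with the fingers so that the gas can vent: the job finishes while you are still holding the lever down, with your hand off the can. Leave the fat can and the other things on the bench as they stand.

Things in the scene. Friction and masses are not known exactly. Their poses are not given: they have to be found in the camera images.
- slim_can: The slim empty spray can (white with a grey band and steel rims, 53 mm diameter, 165 mm tall, about 90 g), standing upside down in the drip tray. Origin: centre of its nose (valve cup, 31 mm across), which is its lowest point; its z axis points up to the can's flat bottom end, which is uppermost. The nose widens to the full 53 mm over the first 19 mm.
- slim_can_end (a point): Centre of the slim can's flat bottom end (uppermost, 165 mm above its nose): the place to press on.
- fat_can: A fat spray can (also white with a grey band, 65 mm diameter, 157 mm tall), also upside down in the tray, about 120 mm from the slim one and on either side of it; too wide for the sleeve. Origin: centre of its nose, lowest point. To be left alone.
- tray: Shallow steel drip tray, 150 (x) by 280 (y) mm, rim 22 mm high, floor 3 mm thick, fixed on the bench. Origin: centre of its underside.
- puncturer: Can puncturer: upright round aluminium sleeve (84 mm outer diameter, open mouth 115 mm above the bench, bore 59 mm) on a dark steel plate bolted to the bench, 10 mm thick, reaching 60 mm either way in x, 65 mm in +y and 135 mm in -y. Origin: on the sleeve's axis at bench height; z up; its -y axis points out along the lever.
- seat (a point): Centre of the sleeve's inner floor, 28 mm above the bench: fully home, the can's nose stands on it and its end is 193 mm above the bench. A snug rubber ring in the bore, 39 mm above the seat, stops the slim can under its own weight about 17 to 24 mm short of home; pushing it on takes about 10 to 15 N, then the ring keeps it there.
- lever_pivot (a point): Centre of the lever's pivot (axis parallel to the puncturer's x), 60 mm out from the sleeve's axis and 68 mm above the bench.
- lever_grip (a point): Centre of the lever's rubber cross-bar grip (24 mm diameter, 80 mm long, parallel to the puncturer's x axis), 150 mm from the pivot at the end of a steel arm 22 mm wide and 10 mm thick. With the lever up it is about 196 mm from the sleeve's axis and 131 mm above the bench; at the stop about 209 mm and 55 mm.
- lever (a joint): Angle of the puncturer's lever, rad: 0 = up at rest (arm 25 degrees above level), 0.52 = down at its stop (about 5 degrees below level). A spring returns it; at the grip it takes about 5 N to start and 13 N at the stop.
- glue_bottle: Bystander: white bottle with a red cap, 44 mm diameter, 135 mm tall, loose. Origin: centre of its underside.
- screw_box: Bystander: cardboard box of screws, 75 x 110 x 60 mm, loose. Origin: centre of its underside.
- caster: Bystander: swivel caster lying on its 85 x 65 mm steel plate with the black wheel on top, 101 mm tall, loose. Origin: centre of its underside.

How it is judged:
By the outcome, as a careful person would: the job done as asked, in the order asked, and still so for the second after the job is handed in, while the arm keeps its last pose, push and grip.
It also fails if it takes over 64 s, if anything falls off the work surface, if the arm or the gripper's body presses on something with over 40 N, if the wrist force passes 120 N, or if a joint passes its speed limit or range.

## Working session

There is one attempt and no reset: what is moved stays moved. The work goes in short steps, Python scripts to look and compute and a shell command to move; the robot and the scene stay as the last step left them, time stands still between calls to the robot, and variables do not carry over. Pictures are saved under pics/ and viewed, at most 10 in all, crops included, and the job is handed in when it is done.

```bash
mkdir -p pics; ls
python3 - <<'E'
from rig import monitor, optics, job, manip
import cv2
print(monitor.observe(), manip.nose_length)
for n in ("scene","top"):
    d=optics.get_image(n); cv2.imwrite(f"pics/{n}0.png",d["image"][:,:,::-1]); print(n,d["mtx"].tolist(),d["extrinsics"].round(4).tolist())
E
```

```text
pics
{'clock': 0.0, 'joint_positions': array([ 1.15598030e+00,  3.42709207e-01,  1.52499518e+00, -7.83792653e-06,
        1.27537272e+00, -1.46002240e-01]), 'dq': array([-2.17443133e-04, -1.28422781e-05,  7.87019191e-06,  4.17245542e-04,
        6.54652430e-04, -2.34413243e-03]), 'tau': array([ 2.08888869e-04, -4.31239307e+01, -2.44217670e+01,  7.17663788e-02,
        5.56269858e-02, -1.25376000e-04]), 'position': array([0.13926825, 0.50581594, 0.24505956]), 'tool_rot': array([-3.14012290e+00, -2.08549289e-04,  2.87278100e+00]), 'force': array([ 0.37161332, -1.29878272, -0.22893082]), 'moment': array([-0.01545595,  0.03376887, -0.0352003 ]), 'finger_force': 0.0, 'gripper_width': 0.09159291492342683} 0.019
scene [[457.2376668673559, 0.0, 316.8495822832248], [0.0, 457.2376668673559, 204.04138790992377], [0.0, 0.0, 1.0]] [[0.1532, 0.8503, -0.5036, 1.2177], [0.9882, -0.1306, 0.08, -0.0653], [0.0023, -0.5099, -0.8602, 1.2187], [0.0, 0.0, 0.0, 1.0]]
top [[452.8858451658612, 0.0, 318.60140399999733], [0.0, 452.8858451658612, 197.61799549490428], [0.0, 0.0, 1.0]] [[-0.0211, -0.9831, 0.182, 0.3419], [-0.9997, 0.0227, 0.0067, 0.0291], [-0.0107, -0.1818, -0.9833, 1.2343], [0.0, 0.0, 0.0, 1.0]]
```

View pics/scene0.png

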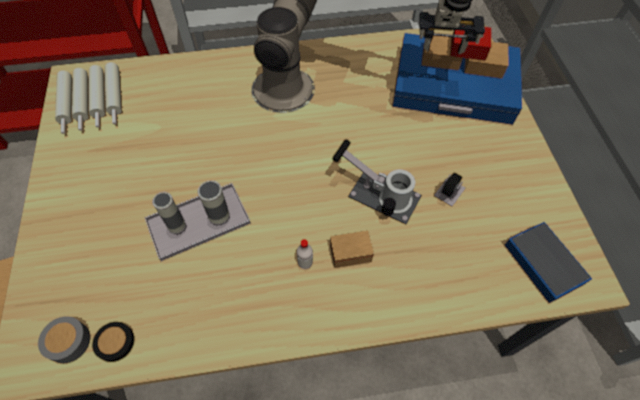

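View pics/top0.png

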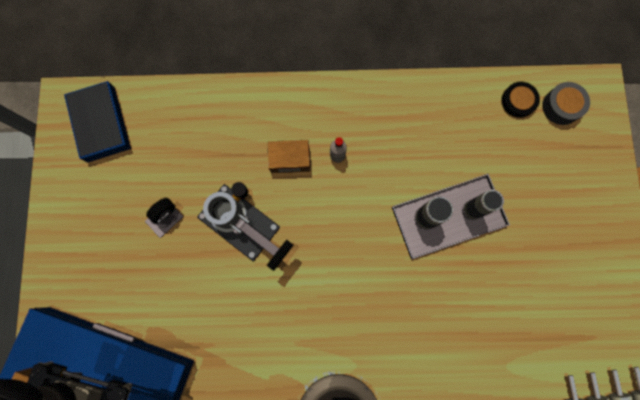

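The slim can is the thinner one: in the scene view it is on the left at (165,200), in the top view on the right at (490,200). The fat can is at (211,190) / (436,210). The puncturer sleeve is at (400,182) / (221,208), with the lever grip at (342,151) / (280,255). I'll zoom in to measure.

Run:
```python
import cv2,numpy as np
s=cv2.imread("pics/scene0.png");t=cv2.imread("pics/top0.png")
def c(im,x,y): return cv2.resize(im[y:y+75,x:x+100],(400,300),interpolation=cv2.INTER_CUBIC)
m=np.vstack([np.hstack([c(s,145,175),c(t,420,170)]),np.hstack([c(s,325,140),c(t,200,180)])])
cv2.imwrite("pics/zoom0.png",m)
```

```text
(no output)
```

View pics/zoom0.png

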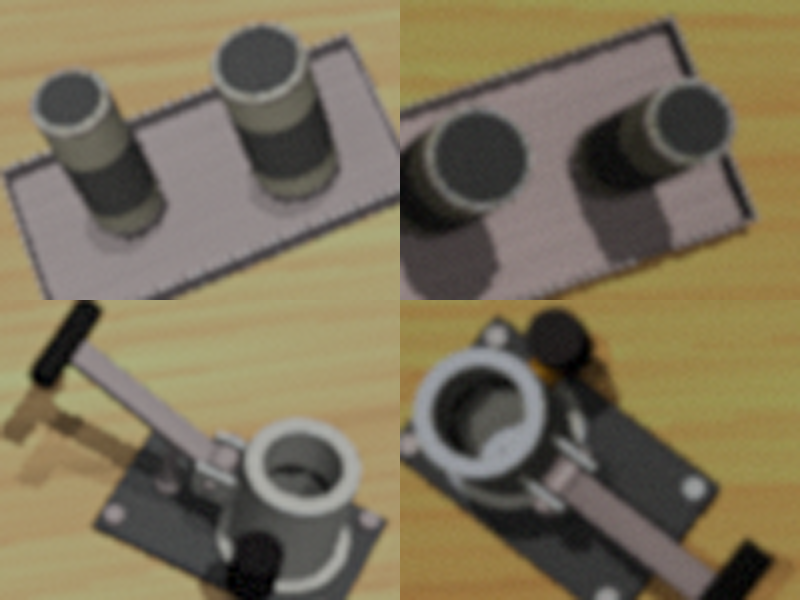

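```bash
cat > h.py <<'E'
import cv2,numpy as np
def ray(d,p):
    T=d["extrinsics"];v=np.linalg.inv(d["mtx"])@[p[0],p[1],1];return T[:3,3],T[:3,:3]@v
def plane(d,p,z):
    o,v=ray(d,p);return o+v*(z-o[2])/v[2]
def tri(da,pa,db,pb):
    (o,v),(q,w)=ray(da,pa),ray(db,pb)
    st=np.linalg.lstsq(np.c_[v,-w],q-o,rcond=None)[0];a=o+v*st[0];b=q+w*st[1]
    return (a+b)/2,np.linalg.norm(a-b)
def blob(img,seed,roi,lo,hi):
    """connected region with grey in lo..hi containing seed; returns hull-ellipse, rect (image px)"""
    x,y,w,h=roi;k=4
    g=cv2.cvtColor(img,cv2.COLOR_RGB2GRAY)[y:y+h,x:x+w]
    g=cv2.resize(g,None,fx=k,fy=k,interpolation=cv2.INTER_CUBIC)
    m=cv2.inRange(g,lo,hi);_,lab=cv2.connectedComponents(m,connectivity=4)
    i=lab[int((seed[1]-y)*k),int((seed[0]-x)*k)]
    if not i: return None
    c=max(cv2.findContours((lab==i).astype(np.uint8),0,1)[0],key=cv2.contourArea)
    f=lambda p:((np.array(p)+.5)/k-.5+[x,y])
    e=cv2.fitEllipse(cv2.convexHull(c));r=cv2.minAreaRect(c)
    return f(e[0]),np.array(e[1])/k,f(r[0]),f(cv2.boxPoints(r)),np.array(r[1])/k
E
python3 - <<'E'
from rig import optics
from h import *
S=optics.get_image("scene");T=optics.get_image("top");np.set_printoptions(precision=4,suppress=True)
def m(n,seedS,roiS,seedT,roiT,lo,hi):
    a=blob(S["image"],seedS,roiS,lo,hi);b=blob(T["image"],seedT,roiT,lo,hi)
    for q,s,I in((a,seedS,S),(b,seedT,T)):
        if q is None: print(n,"seed grey",I["image"][int(s[1]),int(s[0])]);return
    print(n,a[0],a[1],b[0],b[1],"ell",*tri(S,a[0],T,b[0]),"rect",*tri(S,a[2],T,b[2]),a[4],b[4]);return a,b
for hi in(85,100):
    m("slim",(162.5,200),(145,175,60,60),(592.5-100,200),(460,180,50,50),0,hi)
    m("fat",(210,190),(190,175,50,60),(440-0.5,209),(420,190,40,50),0,hi)
    g=m("grip",(341,152),(325,135,40,50),(284,251),(255,230,50,50),0,hi-45)
for lo in(140,150,165):
    m("slv",(388,180),(370,165,60,60),(206,205),(195,185,60,50),lo,255)
E
```

```text
slim [161.7373 199.4201] [11.627  15.0981] [492.5809 200.0328] [17.5954 18.6594] ell [ 0.5241 -0.3779  0.1667] 0.0010377063526763673 rect [ 0.5238 -0.3778  0.1671] 0.0011096292708128843 [11.75 14.25] [18.3848 17.3241]
fat [209.0549 189.5898] [15.0498 19.0401] [439.6336 209.0023] [22.2895 23.2781] ell [ 0.5066 -0.2525  0.1588] 0.0010803040640022525 rect [ 0.5068 -0.2523  0.1593] 0.0012941546898883468 [14.8699 18.8948] [22.5 22.5]
grip [340.8545 150.5646] [ 8.2376 25.6298] [279.9988 255.0614] [12.6447 35.546 ] ell [0.4071 0.1343 0.1281] 0.0019133405279108243 rect [0.4075 0.1345 0.1285] 0.0009885671786928696 [ 6.0727 24.0631] [11.0059 31.9249]
slim [161.6978 199.4395] [12.4884 15.8609] [486.4698 213.399 ] [44.1711 50.541 ] ell [ 0.4981 -0.3835  0.124 ] 0.012795224129866363 rect [ 0.4986 -0.3799  0.1237] 0.019479928886896945 [12.5  15.25] [40.253  42.8552]
fat [209.0465 189.5554] [15.8893 19.8088] [434.1269 219.8927] [36.6835 46.8939] ell [ 0.4847 -0.2525  0.1241] 0.011145583788875571 rect [ 0.4881 -0.253   0.1299] 0.007767289647500325 [15.6525 19.5656] [42.25 31.75]
grip [340.9289 150.6351] [ 8.9539 26.2558] [280.7924 255.6717] [18.554  34.6302] ell [0.4058 0.1337 0.1261] 0.004186912407977094 rect [0.4039 0.1324 0.1238] 0.006979493010321976 [ 6.7009 24.755 ] [15.9413 32.6808]
slv [405.3224 183.4298] [60.7979 94.9831] [217.2695 207.7688] [31.2629 35.7207] ell [0.5325 0.3003 0.0992] 0.010025324465820381 rect [0.5395 0.2983 0.0523] 0.008653685681761298 [59.75 59.75] [31.6862 31.656 ]
slv [401.3059 171.1696] [41.2518 71.9581] [218.7952 207.4839] [30.0497 31.1634] ell [0.5238 0.2826 0.1537] 0.007668023740301127 rect [0.5287 0.2868 0.1163] 0.0012535459050092691 [30.75 59.75] [29.75 30.75]
slv seed grey [149 151 157]
```

```bash
cat >> h.py <<'E'
def go(x,y,z,yaw=None):
    from rig import monitor
    s=monitor.observe();p=s["position"];w=s["tool_rot"][2]
    d=np.array([x,y,z])-p;tx=[np.cos(w),np.sin(w),0];ty=[np.sin(w),-np.cos(w),0]
    tw=0 if yaw is None else (w-yaw+np.pi)%(2*np.pi)-np.pi
    print("x %.1f y %.1f z %.1f twist %.3f"%(1e3*d@tx,1e3*d@ty,-1e3*d[2],tw),"| rows>=%.1f"%max(np.linalg.norm(d)/.0625,abs(tw)/.187))
E
python3 - <<'E'
from rig import optics
from h import *
S=optics.get_image("scene");T=optics.get_image("top")
print(tri(S,(400.2,181.4),T,(219.6,208.0)),plane(S,(400.2,181.4),.115),plane(T,(219.6,208),.115))
go(.48,.18,.265,2.47)
E
```

```text
(array([0.52946298, 0.28805296, 0.10928143]), np.float64(0.0022359587633694156)) [0.53296865 0.28738968 0.115     ] [0.5283422  0.28560279 0.115     ]
x -415.0 y -223.9 z -19.5 twist 0.403 | rows>=7.6
```

```bash
python3 -m inch '[91.8,-50,-30,-20,0.05,91.8,-100,-56,-20,0.15,91.8,-150,-82,-20,0.25,91.8,-205,-110,-20,0.35,91.8,-260,-140,-20,0.4,91.8,-312,-168,-20,0.4,91.8,-365,-196,-20,0.4,91.8,-415,-224,-20,0.4]'
python3 - <<'E'
from rig import optics
from h import *
d=optics.get_image("wrist");cv2.imwrite("pics/w1.png",d["image"][:,:,::-1]);print(d["mtx"].round(1).tolist(),d["extrinsics"].round(3).tolist())
go(.38,-.15,.265,1.7)
E
```

```text
clock: 1.3
position: [0.4813, 0.1784, 0.2658]
tool_rot: [3.141, 0.0, 2.472]
force: [0.1, 1.2, -0.4]
gripper_width: 0.0915
finger_force: 0.0
[[294.1, 0.0, 324.7], [0.0, 294.1, 201.6], [0.0, 0.0, 1.0]] [[0.621, 0.746, 0.241, 0.416], [0.783, -0.592, -0.189, 0.23], [0.002, 0.306, -0.952, 0.404], [0.0, 0.0, 0.0, 1.0]]
x -119.0 y -319.1 z 0.4 twist 0.769 | rows>=5.4
```

View pics/w1.png

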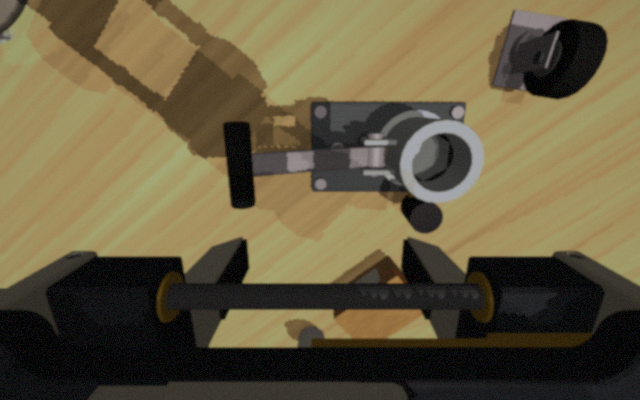

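The wrist view shows the sleeve rim centred at about (442,161) and the lever grip at (239,165). I'll measure both, then check the can from above.

```bash
python3 - <<'E'
from rig import optics
from h import *
d=optics.get_image("wrist");S=optics.get_image("scene");T=optics.get_image("top")
for lo in (135,150,165):
    b=blob(d["image"],(407,161),(380,105,120,110),lo,255)
    if b: print(lo,b[0],b[1],plane(d,b[0],.115).round(4))
b=blob(d["image"],(239,180),(205,110,70,110),0,45);print(b[2],b[4],plane(d,b[2],.131).round(4))
g=tri(d,b[2],T,(280,255));print(g,tri(d,(442,161.3),T,(219.6,208.0)),tri(d,(442,161.3),S,(400.2,181.4)))
go(.38,-.12,.265,1.7)
E
python3 -m inch '[91.8,-20,-55,0,0.1,91.8,-40,-105,0,0.2,91.8,-60,-160,0,0.35,91.8,-80,-215,0,0.5,91.8,-100,-270,0,0.65,91.8,-119,-319,0,0.77,91.8,-119,-319,0,0.77]'
python3 - <<'E'
from h import *
go(.49,-.33,.265,1.7)
E
```

```text
135 [479.17762756 160.37833786] [113.86089325 154.21794128] [0.556  0.3131 0.115 ]
150 [452.31044006 156.30102921] [ 89.72225189 100.76489258] [0.5359 0.2945 0.115 ]
165 [444.01677704 153.76886749] [75.91118622 85.94774628] [0.5287 0.2894 0.115 ]
[239.29022217 157.09764481] [87.94273376 27.31084633] [0.4067 0.1357 0.131 ]
(array([0.40681897, 0.13373545, 0.12537706]), np.float64(0.0009026037907489939)) (array([0.52407447, 0.27934143, 0.14016866]), np.float64(0.0009694014588811092)) (array([0.53374179, 0.28533491, 0.11615252]), np.float64(0.003240661487689698))
x -107.7 y -296.7 z 0.3 twist 0.770 | rows>=5.0
clock: 2.38
position: [0.3747, -0.1453, 0.2659]
tool_rot: [3.141, 0.0, 1.699]
force: [-0.4, -0.1, -1.2]
gripper_width: 0.0918
finger_force: 0.0
x -197.9 y 90.8 z 0.9 twist -0.001 | rows>=3.5
```

Run:
```python
from h import *
go(.529,-.418,.265,1.7)
```

```text
x -290.1 y 118.3 z 0.9 twist -0.001 | rows>=5.0
```

```bash
python3 -m inch '[91.8,-50,20,0,0,91.8,-100,40,0,0,91.8,-150,60,0,0,91.8,-200,80,0,0,91.8,-245,100,0,0,91.8,-290,118,0,0,91.8,-290,118,0,0]'
python3 - <<'E'
from rig import optics
from h import *
d=optics.get_image("wrist");cv2.imwrite("pics/w2.png",d["image"][:,:,::-1])
go(.524,-.378,.265,1.7)
E
```

```text
clock: 3.25
position: [0.5329, -0.4154, 0.2632]
tool_rot: [-3.14, -0.002, 1.705]
force: [0.2, 0.3, 0.8]
gripper_width: 0.0915
finger_force: 0.0
x 36.9 y -3.4 z -1.0 twist 0.006 | rows>=0.6
```

View pics/w2.png

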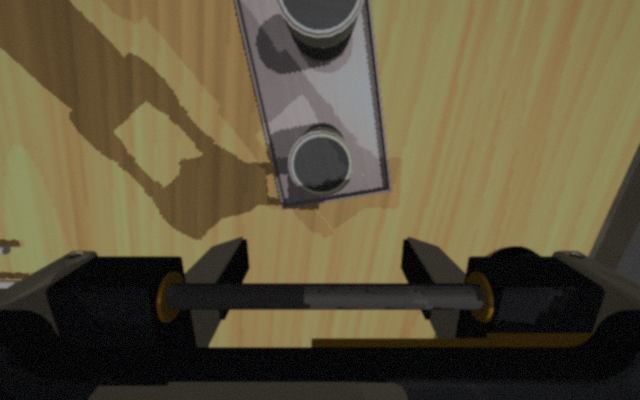

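The slim can's end is centred at about (320,162), with the fat can above it at (322,5). The tool is lined up with the can.

Run:
```python
from rig import optics
from h import *
d=optics.get_image("wrist");T=optics.get_image("top")
for hi in(70,85):
    b=blob(d["image"],(320,165),(280,120,80,85),0,hi)
    if b: print(b[0],b[1],plane(d,b[0],.168).round(4),tri(d,b[0],T,(492.58,200.03)))
print(plane(d,(320,162),.168))
go(.5235,-.378,.133,1.7)
```

```text
[314.16896057 175.89347839] [70.71640778 98.41111755] [ 0.5201 -0.3853  0.168 ] (array([ 0.52266058, -0.38385934,  0.16082587]), np.float64(0.007954528381053245))
[302.46520996 170.53835678] [ 74.0879364  121.31030273] [ 0.5102 -0.3822  0.168 ] (array([ 0.51523224, -0.37071575,  0.19973364]), np.float64(0.011533833240277977))
[ 0.52336419 -0.37341737  0.168     ]
x 36.2 y -3.3 z 132.6 twist 0.006 | rows>=2.2
```

```bash
python3 -m inch '[91.8,38.5,-3.3,0,0.005,91.8,38.5,-3.3,45,0.005,91.8,38.5,-3.3,90,0.005,91.8,38.5,-3.3,131,0.005,91.8,38.5,-3.3,131,0.005]' && python3 -m inch '[40,0,0,0,0,40,0,0,0,0,40,0,0,0,0,40,0,0,0,0,40,0,0,0,0,40,0,0,0,0]'
```

```text
clock: 4.03
position: [0.5212, -0.3752, 0.1327]
tool_rot: [-3.138, -0.005, 1.699]
force: [-0.3, 0.1, 0.7]
gripper_width: 0.0917
finger_force: 0.0
clock: 4.78
position: [0.5225, -0.3785, 0.1351]
tool_rot: [3.141, 0.001, 1.698]
force: [-0.3, 0.1, 2.6]
gripper_width: 0.0528
finger_force: 29.8
```

```bash
python3 -m inch '[40,0,0,-40,0,40,0,0,-80,0,40,0,0,-130,0,40,0,0,-180,0,40,0,0,-200,0,40,0,0,-200,0]'
python3 - <<'E'
from rig import optics
from h import *
d=optics.get_image("scene");cv2.imwrite("pics/s2.png",d["image"][:,:,::-1][100:300,50:450])
go(.50,.255,.335,2.47)
E
```

```text
clock: 5.52
position: [0.5227, -0.3786, 0.336]
tool_rot: [3.14, 0.002, 1.698]
force: [-0.4, -0.0, -1.9]
gripper_width: 0.0529
finger_force: 29.9
x 631.0 y 58.0 z -0.9 twist -0.772 | rows>=10.1
```

View pics/s2.png

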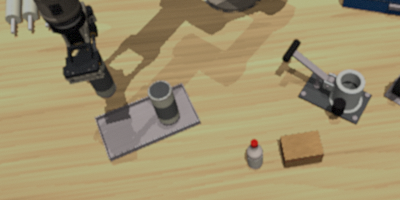

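```bash
python3 -m inch '[40,50,0,0,-0.1,40,110,0,0,-0.2,40,170,0,0,-0.3,40,230,0,0,-0.4,40,290,-2,0,-0.5,40,350,-5,0,-0.6,40,410,-10,0,-0.7,40,450,-15,0,-0.77]'
python3 - <<'E'
from h import *
go(.585,.243,.335,2.47)
E
```

```text
clock: 6.58
position: [0.4489, 0.0685, 0.3329]
tool_rot: [-3.14, -0.003, 2.472]
force: [0.6, 0.1, -1.3]
gripper_width: 0.0527
finger_force: 29.9
x 1.7 y 221.3 z -2.1 twist 0.002 | rows>=3.5
```

```bash
python3 -m inch '[40,0,50,0,0,40,0,100,-2,0,40,2,150,-2,0,40,2,195,-2,0,40,2,221,-2,0,40,2,221,-2,0,40,2,221,-2,0]'
python3 - <<'E'
from rig import optics
from h import *
d=optics.get_image("wrist");cv2.imwrite("pics/w3.png",d["image"][:,:,::-1])
go(.53,.287,.335,2.47)
E
```

```text
clock: 7.45
position: [0.5863, 0.2396, 0.3351]
tool_rot: [-3.139, -0.002, 2.468]
force: [-0.5, 0.1, -0.0]
gripper_width: 0.0526
finger_force: 29.9
x 73.7 y 2.0 z 0.9 twist -0.003 | rows>=1.2
```

View pics/w3.png

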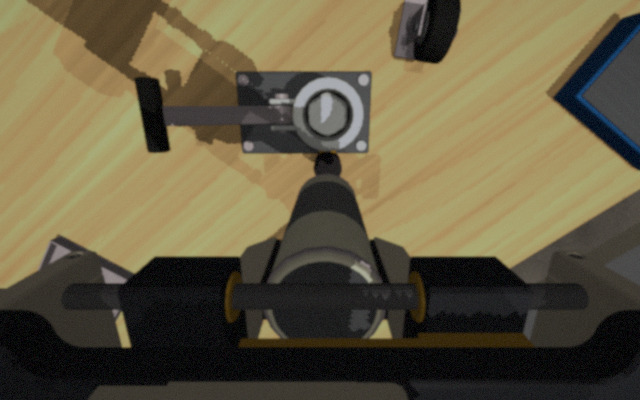

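The sleeve rim is centred at about (327.5,114), the plate spans (236..370, 70..152), the grip is at (153,114), and the held can's nose tip is at about (326,176). I'll get the nose-to-sleeve offset from this one image.

Run:
```python
from rig import optics,monitor
from h import *
d=optics.get_image("wrist");T=optics.get_image("top");S=optics.get_image("scene")
s=monitor.observe();p=s["position"];w=s["tool_rot"][2];tx=np.array([np.cos(w),np.sin(w),0]);ty=np.array([np.sin(w),-np.cos(w),0])
b=None
for lo in(120,135,150):
    b=blob(d["image"],(296,114),(270,60,110,96),lo,255)
    if b: print(lo,b[0],b[1])
def rep(n,q): print(n,q.round(4),"rel TCP tx,ty mm",(1e3*(q-p)@tx).round(1),(1e3*(q-p)@ty).round(1))
rep("ring",plane(d,(327.5,114),.115))
rep("nose",plane(d,(326,176),.2045)-.0155*tx)
for c in((236,70.5),(370,70.5),(236,152.5),(370,152.5)): rep("plate",plane(d,c,.01))
rep("grip",plane(d,(153,114),.131))
print(tri(d,(327.5,114),T,(219.6,208)),tri(d,(327.5,114),S,(400.2,181.4)))
g=d["image"][60:190,270:380].astype(int)
print(g[:,57].sum(1)//3)
```

```text
ring [0.5295 0.2892 0.115 ] rel TCP tx,ty mm 75.6 3.2
nose [0.5824 0.2442 0.2045] rel TCP tx,ty mm 6.2 1.2
plate [0.4014 0.2226 0.01  ] rel TCP tx,ty mm 134.1 -128.7
plate [0.523  0.3743 0.01  ] rel TCP tx,ty mm 133.9 65.7
plate [0.4871 0.14   0.01  ] rel TCP tx,ty mm 15.5 -139.8
plate [0.619  0.3045 0.01  ] rel TCP tx,ty mm 15.3 71.1
grip [0.407  0.1368 0.131 ] rel TCP tx,ty mm 76.1 -192.2
(array([0.53018211, 0.28885064, 0.10178677]), np.float64(0.0008445763582224642)) (array([0.52965106, 0.28910975, 0.10964533]), np.float64(2.0474419504127248e-05))
[139 136 138 136 138 135 134 136 133 127 112  89  76  74  76  83 111 146
 165 172 172 173 172 172 174 174 171 158 121  79  60  74 107 139 155 159
 165 171 173 173 173 175 174 174 173 174 172 173 172 174 174 174 172 173
 171 166 153 139 135 126 123 121 119 120 120 119 118 120 122 122 120 120
 118 110  90  68  55  59  56  67  76 102 114 118 113 113 101  91  82  73
  65  34  20   6   4   3   2  11   7   0  18   9  14  20  33  30  34  37
  31  33  36  36  40  45  55  55  62  62  62  64  60  46  39  34  36  34
  33  36  31  37]
```

Run:
```python
import cv2,numpy as np
i=cv2.imread("pics/w3.png")[60:210,260:400]
i=cv2.resize(i,None,fx=4,fy=4,interpolation=cv2.INTER_CUBIC)
cv2.imwrite("pics/z3.png",(255*(i/255.)**.5).astype(np.uint8))
```

```text
(no output)
```

View pics/z3.png

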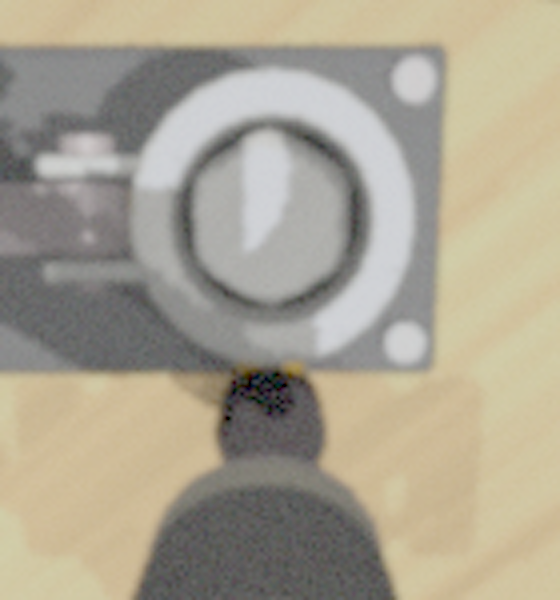

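Zoomed in, the bore is centred at (327.9,113.1). The visible lower edge of the can at (327.6,173.4) is its 53 mm shoulder, not the nose, so I'll recompute with that.

Run:
```python
from rig import optics,monitor
from h import *
d=optics.get_image("wrist")
s=monitor.observe();p=s["position"];w=s["tool_rot"][2];tx=np.array([np.cos(w),np.sin(w),0]);ty=np.array([np.sin(w),-np.cos(w),0])
def rep(n,q): print(n,q.round(4),"rel TCP tx,ty mm",(1e3*(q-p)@tx).round(1),(1e3*(q-p)@ty).round(1))
rep("ring",plane(d,(327.9,113.1),.115))
rep("can",plane(d,(327.6,173.4),.2235)-.0265*tx)
print(p)
```

```text
ring [0.5298 0.2903 0.115 ] rel TCP tx,ty mm 76.1 4.2
can [0.5874 0.2424 0.2235] rel TCP tx,ty mm 1.2 2.7
[0.58662313 0.23951488 0.33715048]
```

```bash
python3 -m inch '[40,37,1,0,0,40,74.5,2,0,0,40,74.5,2,0,0,40,74.5,2,40,0,40,74.5,2,80,0,40,74.5,2,105,0,40,74.5,2,110,0,40,74.5,2,110,0]'
```

```text
clock: 8.7
position: [0.5306, 0.2879, 0.2275]
tool_rot: [3.141, 0.001, 2.467]
force: [-0.6, -0.1, -0.0]
gripper_width: 0.0526
finger_force: 29.9
```

```bash
python3 -m inch '[40,0,0,6,0,40,0,0,12,0,40,0,0,18,0,40,0,0,18,0]'
```

```text
clock: 9.2
position: [0.5296, 0.2881, 0.2081]
tool_rot: [-3.141, -0.001, 2.468]
force: [0.1, 0.2, -1.8]
gripper_width: 0.0523
finger_force: 29.9
```

```bash
python3 -m inch '[40,0,0,8,0,40,0,0,16,0,40,0,0,24,0,40,0,0,24,0]'
```

```text
clock: 9.7
position: [0.5296, 0.2878, 0.1838]
tool_rot: [-3.14, -0.0, 2.468]
force: [0.4, -0.6, -1.5]
gripper_width: 0.0526
finger_force: 29.8
```

```bash
python3 -m inch '[40,0,0,4,0,40,0,0,8,0,40,0,0,12,0,40,0,0,12,0]'
```

```text
clock: 10.2
position: [0.53, 0.2877, 0.1738]
tool_rot: [3.141, 0.001, 2.468]
force: [-1.6, -4.2, 5.3]
gripper_width: 0.0525
finger_force: 29.8
```

```bash
python3 -m inch '[40,0,0,3,0,40,0,0,6,0,40,0,0,9,0,40,0,0,11,0,40,0,0,11,0]'
```

```text
clock: 10.82
position: [0.5301, 0.2878, 0.1629]
tool_rot: [3.141, 0.001, 2.468]
force: [-0.8, -4.1, 6.1]
gripper_width: 0.0524
finger_force: 29.8
```

```bash
python3 -m inch '[40,0,0,2,0,40,0,0,4,0,40,0,0,5,0,40,0,0,5,0]'
```

```text
clock: 11.32
position: [0.5307, 0.2881, 0.1598]
tool_rot: [3.139, 0.003, 2.468]
force: [-3.5, -2.5, 16.7]
gripper_width: 0.0522
finger_force: 29.9
```

I'll release it, then press the end with closed fingers to make sure the can is home.

```bash
python3 -m inch '[91.8,0,0,-1,0,91.8,0,0,-1,0,91.8,0,0,-1,0,91.8,0,0,-1,0,91.8,0,0,-40,0,91.8,0,0,-80,0,0,0,0,-80,0,0,0,0,-80,0]' && python3 -m inch '[0,0,0,0,0,0,0,0,0,0,0,0,0,0,0,0,0,0,0,0]'
```

```text
clock: 12.32
position: [0.5295, 0.2881, 0.236]
tool_rot: [-3.141, -0.001, 2.468]
force: [-0.7, 0.2, -0.3]
gripper_width: 0.0765
finger_force: 0.0
clock: 12.82
position: [0.5299, 0.2882, 0.2365]
tool_rot: [-3.141, -0.0, 2.468]
force: [-0.2, -0.2, -0.0]
gripper_width: 0.0366
finger_force: 0.0
```

```bash
python3 -m inch '[0,0,0,0,0,0,0,0,0,0,0,0,0,0,0,0,0,0,0,0,0,0,0,10,0,0,0,0,18,0,0,0,0,22,0,0,0,0,22,0]'
```

```text
clock: 13.82
position: [0.5297, 0.2881, 0.2142]
tool_rot: [-3.141, -0.001, 2.468]
force: [-0.5, -0.3, -0.2]
gripper_width: 0.0
finger_force: 0.0
```

```bash
python3 -m inch '[0,0,0,1.5,0,0,0,0,3,0,0,0,0,4,0,0,0,0,4,0]'
```

```text
clock: 14.32
position: [0.5304, 0.2884, 0.2123]
tool_rot: [3.139, 0.001, 2.468]
force: [-1.2, 0.2, 6.4]
gripper_width: 0.0003
finger_force: 3.4
```

```bash
python3 -m inch '[0,0,0,1.5,0,0,0,0,3,0,0,0,0,4,0,0,0,0,4,0,0,0,0,4,0]'
```

```text
clock: 14.95
position: [0.5316, 0.2889, 0.2121]
tool_rot: [3.134, 0.005, 2.468]
force: [-3.7, -1.5, 24.2]
gripper_width: 0.0005
finger_force: 12.0
```

The can is home: 24 N moves it no further, and its end is at 0.193 m. Next, the lever.

```bash
python3 -m inch '[0,0,0,-25,0,0,0,-50,-25,0,0,0,-100,-25,0,0,0,-150,-25,0,0,0,-198,-25,0,0,0,-198,-25,0]'
python3 - <<'E'
from rig import optics
from h import *
S=optics.get_image("scene")["image"][:,:,::-1];T=optics.get_image("top")["image"][:,:,::-1]
c=lambda i,x,y:cv2.resize(i[y:y+100,x:x+100],(400,400),interpolation=cv2.INTER_CUBIC)
cv2.imwrite("pics/l1.png",np.hstack([c(S,320,100),c(T,195,170)]))
go(.530-.627*.198,.288-.78*.198,.17)
E
```

```text
clock: 15.7
position: [0.4046, 0.1319, 0.2321]
tool_rot: [-3.141, 0.0, 2.466]
force: [-0.0, 0.4, 0.4]
gripper_width: 0.0003
finger_force: 0.0
x 0.9 y -0.6 z 62.3 twist 0.000 | rows>=1.0
```

View pics/l1.png

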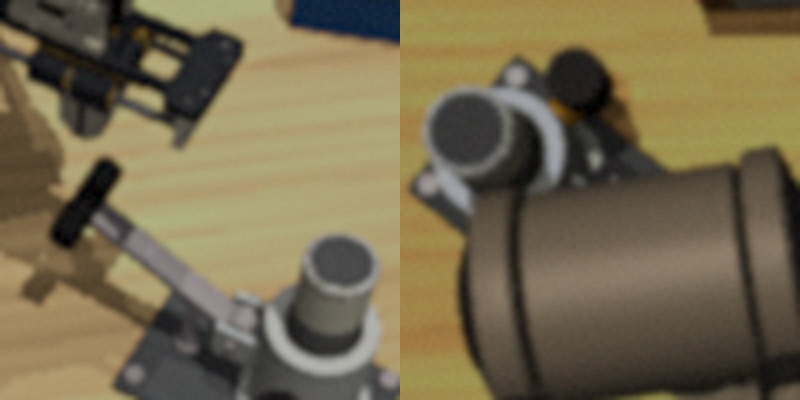

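The can stands upright in the sleeve at (340,300) in the crop. The closed fingers are above the grip, which is at (85,200). Pressing down now.

```bash
python3 -m inch '[0,0,0,40,0,0,0,0,62,0,0,0,0,70,0,0,0,-1,76,0,0,0,-2,82,0,0,0,-2,82,0]'
```

```text
clock: 16.55
position: [0.4052, 0.1319, 0.1502]
tool_rot: [-3.14, 0.0, 2.469]
force: [-4.6, -3.2, 8.6]
gripper_width: 0.0004
finger_force: 3.9
```

Contact is at about the expected height with a spring-like force, so I'll carry on down along the arc.

```bash
python3 -m inch '[0,0,-2,8,0,0,0,-4,16,0,0,0,-6,24,0,0,0,-8,32,0,0,0,-9,40,0,0,0,-9,48,0,0,0,-9,54,0,0,0,-9,54,0]'
```

```text
clock: 17.55
position: [0.3994, 0.1245, 0.0963]
tool_rot: [-3.139, -0.0, 2.469]
force: [-5.5, -7.2, 11.0]
gripper_width: 0.0008
finger_force: 5.8
```

```bash
python3 -m inch '[0,0,-1,4,0,0,0,-2,8,0,0,0,-2,11,0,0,0,-2,13,0,0,0,-2,13,0,0,0,-2,13,0]'
```

```text
clock: 18.3
position: [0.3993, 0.1241, 0.0856]
tool_rot: [3.139, 0.002, 2.469]
force: [-9.8, -0.9, 34.5]
gripper_width: 0.0003
finger_force: 17.3
```

```bash
python3 -m inch '[0,0,0,-1,0,0,0,0,-1,0,0,0,0,-1,0,0,0,0,-1,0]'
python3 - <<'E'
from rig import optics
from h import *
S=optics.get_image("scene")["image"][:,:,::-1];w=optics.get_image("wrist")["image"][:,:,::-1]
a=cv2.resize(S[100:250,270:470],(400,300),interpolation=cv2.INTER_CUBIC)
cv2.imwrite("pics/l2.png",np.hstack([a,cv2.resize(w,(400,300))]))
E
```

```text
clock: 18.8
position: [0.3993, 0.1241, 0.0859]
tool_rot: [3.14, 0.001, 2.469]
force: [-8.2, -0.6, 25.7]
gripper_width: 0.0002
finger_force: 12.7
```

View pics/l2.png

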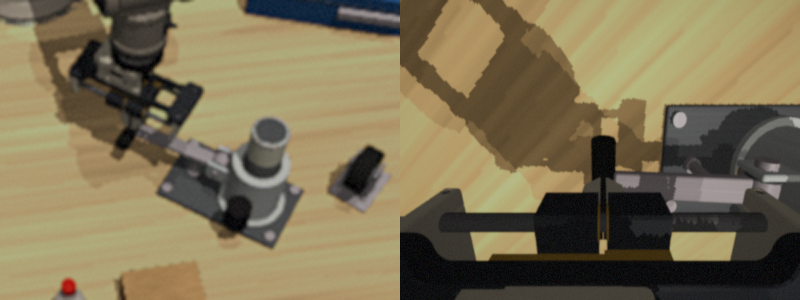

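The lever is level at its stop, with the closed fingers pressing mid-bar at about 26 N. The can is seated in the sleeve at (268,145) in the crop, and the bystanders haven't moved. Handing in.

```bash
python3 -c "
from rig import job
print(job.sign_off())"
```

```text
the job is handed in; nothing more can be done
None
```

The slim can is fully home in the puncturer sleeve, and I handed the job in at about 19 s with the lever held at its stop by the closed fingers (about 26 N), hand off the can; the fat can and other things were not touched.

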